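# Find and mark the tight spot of a turntable

### The arm

A 6-joint arm with a two-finger parallel gripper is mounted at the origin on a cart in front of the work surface, level with it; the furniture and walls round the work are solid. World frame = base frame: x ahead of the robot, y to its left, z up, the work surface at z = 0. Lengths are in m, angles in rad, forces in N, time in s.
With the tool pointing down it reaches from about 0.275 to 0.775 m from the base axis. Payload 14.6 kg.
Tool frame: the origin (TCP) lies on the centre line of the jaws, within the pads' length; the fingertips stand 22 mm ahead of it and the grasp point (between the pads) lies 3 mm ahead of it; z points along the fingers, y is the line along which they close (so a half turn about z gives the same grasp; the last joint's range is limited). The gripper opens to 85 mm and grips with 20 to 120 N. Pads are 22 mm wide; open, the fingers measure 114 mm over their backs; the gripper's body (76 mm by 85 mm) begins 54 mm behind the grasp point. The pads swing forward as they close: fully open they stand 13 mm farther back than shut.
Start: joints at [-1.298, 0.263, -0.048, 1.259, 0, 1.415], TCP at [0.218, -0.478, 0.253] pointing down, gripper open.
Joint ranges: [-2.65, 2.65], [-0.89, 1.7], [-1.18, 1.37], [-2.13, 2.11], [-1.35, 1.29], [-3.14, 3.14]. Speed limits (rad/s): [1.89, 1.89, 2.57, 2.79, 3.14, 3.14].

### API

Orientations are given as a unit quaternion [x, y, z, w].
In Python, from bench import bot gives the robot as it stands.
- The arm moves only by the shell command python3 -m handwheel 'ROWS' [FORCE]. ROWS is JSON, a list of rows, each a list of 5 numbers: the shift along the tool's x, y, z as a fraction of full scale, then the turn about the tool's z as a fraction of full scale, then the closure, from -1 (fully open) to 1 (shut). In form: [[tx, ty, tz, turn, grip], ...]. A call has 1 to 8 rows; each row is the pose to reach, as a shift and turn from the pose commanded when the call began, along the tool's axes at that moment, turning the shorter way round; what a row does not reach only later rows make up. Full scale, the value 1, is 300 mm for a shift and pi rad for a turn. A row lasts 1/8 s, in which the tool goes at most 62.5 mm and 10.7 degrees, less where a joint would pass 70% of its speed; a pose out of reach is approached as far as the arm can. A call with a number of a shift or a turn outside -1 to 1 is refused whole. A call with a gripper value outside its range is refused whole. The fingers move at their own pace and stop on an object; FORCE is the grip in N (left out, the last holds). Time passes only in rows, so rows that repeat a pose let the fingers close. It gives the time, the measured TCP pose, the force, the opening and the grip force at its end, in the units of the state.
- bot.state(): the state, without advancing time (a new reading comes with each control period).
- bot.read_camera(name): name is "side" or "top" or "wrist"; returns (picture, depth): 400x640x3 uint8, red, green, blue; 400x640 float32, m along the optical axis (not along the pixel's ray), 0 where there is no reading.
- bot.calibration(name): a dict with "fx", "fy", "cx", "cy" (pixels), "T" (4x4, takes a point from camera to world coordinates); the wrist camera has in their place "tool_from_camera" (4x4, takes a point from camera to tool coordinates, whose origin is the TCP and whose axes are the flange's). Camera axes: x right, y up, looking along -z (the intrinsics and any distortion apply to the point x, -y, -z); pixel columns grow to the right and rows downward; lengths in m; the calibration is good to about 2 mm. The wrist camera is an equidistant fisheye: a pixel r from the principal point sees the ray r / f radians off the axis. A picture is of the moment at which its call begins: read the wrist's pose just before it. calibration takes no time and is no camera call.
- bot.close_job(): hands the job in; it is judged then, once.
Trained networks look in the newest picture that a camera, given by its name, has taken for a name from the list of things; names that differ only in an ending like _2 or _b are one class to them, and where a whole thing is asked for, a point or a joint stands for the part that bears it (a point fixed in the world has none). Each returns a list of dicts, best first, with "p" (0 to 1); they miss things now and then, are a little off and sometimes report something else, mostly with a low value. They report only what shows in the picture. A call takes as long as a camera call.
- bot.trace(camera, name): "mask" (400x640 bool, what is visible of it) and "xy" ([column, row] in pixels, amid what is visible of it).
The state is a dict: "time_s": time; "joint_pos": joint angles; "qd": joint speeds; "effort": joint torques, N m; "eef_pos": TCP position; "orientation": TCP orientation; "ft_force": force on the tool from outside, world axes, zero at the start; "wrist_torque": the same for the moment, N m; "opening": opening from 0.0 (shut) to 1.0 (fully open); "gripper_force": force on a finger pad.
Only numpy, scipy, OpenCV 4.12 (cv2) and the standard library are available. Lean on these libraries where they do the work, as an engineer would, in place of code of your own. Each camera call takes 0.05 s, during which the arm holds its last target. There are 200 camera calls.

### The job

The turntable drags at one spot of its turn, which can only be felt. Push the disc slowly round by its post until it turns heavily, leave it standing still in that heavy zone, then press the red marking plunger fully down and let it come up again, with the disc still standing in the heavy zone. Never press the plunger while the disc stands anywhere else, and do not shove the loose things around.

Things in the scene. Friction and masses are not known exactly. Their poses are not given: they have to be found in the camera images.
- base: fixed grey round base of the turntable, 208 mm across, 36 mm high; origin at the centre of its underside, on the turning axis, z up. The marking head stands on its +y side. Under the disc on that side, out of sight, a sprung felt shoe rubs on a high spot at a fixed but unknown place on the disc: while the high spot is at the shoe the disc is in its heavy zone
- disc: round aluminium disc with black rubber mat, 220 mm across, 12 mm thick, turning either way without stop about the vertical axis; origin on the axis at its underside, 40 mm above the table; its drive post stands on its -y axis, so its yaw tells how far it is turned. It never starts in the heavy zone; let go, it stops almost at once and stays put, in the heavy zone too
- hub (a point): centre of the disc's top face, on the axis, 52 mm above the table; a steel cap here is 38 mm across and 7 mm high
- post (a point): middle of the upright black drive post on the disc, 20 mm in diameter, 65 mm from the axis; this point is 72 mm above the table, the post's top 92 mm; its steel foot, 26 mm across, ends 56 mm above the table. Push needed here: about 0.5 N when free, 6 to 12 N in the heavy zone, which spans about 44 degrees (0.77 rad) of turn once per turn and grows over its first 10 degrees
- head (a point): centre of the top of the fixed blue marking head, 66 mm above the table, 139 mm from the turning axis; 46 mm wide, 38 mm deep; a thin steel nib reaches from it over the disc's rim to 99 mm from the axis, 54 to 63 mm above the table; the red plunger stands on it
- plunger_top (a point): centre of the red round top of the marking plunger, 28 mm across, on the marking head; pressed straight down against a spring
- plunger (a joint): travel of the plunger in m: 0 up, 0.006 fully down (about 5 N); springs up again when let go; pressed beyond 0.004 it marks the disc
- red_tape: loose roll of red tape, 94 mm across, 50 mm high; origin under its centre
- paste_pot: loose white pot with blue lid, 74 mm across, 82 mm high; origin under its centre
- die_block: loose grey steel block 55 x 68 x 30 mm; origin under its centre
- spool: loose white spool wound with black elastic, 70 mm across, 40 mm high; origin under its centre

How it is judged:
On the way, in this order (a step that is already met when the one before it is completed fails the run):
1. the disc stands still in its heavy zone (contact force between disc and base above 6 N and angular speed of disc below 0.1 rad/s), for 0.4 s.
2. the plunger is pressed down while the disc stands in its heavy zone (value of joint plunger above 0.004 m and contact force between disc and base above 6 N), for 0.1 s.
At the end, for the whole second after the job is handed in: the disc stands still (under 0.1 rad/s) in its heavy zone (the shoe presses the high spot with over 6 N; 9 N in the middle) and the plunger is up again (within 1.5 mm) (all of step 1 and value of joint plunger below 0.0015 m); the robot touches nothing.
It fails at once if the plunger is pressed while the disc is not in its heavy zone (a false mark) (value of joint plunger above 0.004 m and contact force between disc and base below 4 N).
It fails at once if a loose neighbour is shoved more than 30 mm (distance of any of red_tape, paste_pot, die_block, spool from where it was at the start of the episode above 0.03 m).
It also fails if it takes over 72 s, if anything falls off the work surface, if the arm or the gripper's body presses on something with over 40 N, if the wrist force passes 120 N, or if a joint passes its speed limit or range.

## Working session

There is one attempt and no reset: what is moved stays moved. The work goes in short steps, Python scripts to look and compute and a shell command to move; the robot and the scene stay as the last step left them, time stands still between calls to the robot, and variables do not carry over. Pictures are saved under pics/ and viewed, at most 10 in all, crops included, and the job is handed in when it is done.

```bash
mkdir -p pics
cat > h.py <<'E'
import numpy as np, cv2
from bench import bot
def world(cam,depth,mask):
    c=bot.calibration(cam); v,u=np.nonzero(mask&(depth>0)); d=depth[v,u]
    p=np.c_[(u-c["cx"])/c["fx"]*d,-(v-c["cy"])/c["fy"]*d,-d,np.ones(len(d))]
    return (p@np.array(c["T"]).T)[:,:3]
E
python3 - <<'E'
from h import *
s=bot.state(); print(s)
for cam in("top","side"):
    im,d=bot.read_camera(cam); cv2.imwrite(f"pics/{cam}0.png",im[:,:,::-1])
    for n in("base","disc","hub","post","head","plunger_top","red_tape","paste_pot","die_block","spool"):
        for r in bot.trace(cam,n)[:1]:
            w=world(cam,d,r["mask"])
            if len(w): print(cam,n,round(r["p"],2),r["xy"],"med",np.median(w,0).round(3),"lo",np.percentile(w,2,0).round(3),"hi",np.percentile(w,98,0).round(3))
E
```

```text
{'time_s': 0.0, 'joint_pos': array([-1.29831643e+00,  2.63529547e-01, -4.89667448e-02,  1.25940575e+00,
        2.19893988e-06,  1.41547523e+00]), 'qd': array([ 3.50425419e-04, -1.92370855e-03, -1.33932279e-03,  6.44845708e-07,
       -2.07297256e-05, -1.57144799e-03]), 'effort': array([-3.77000586e-03, -6.37606788e+01,  3.84573340e+01,  1.35260771e-02,
       -3.24072562e-04,  7.51520787e-06]), 'eef_pos': array([ 0.21772015, -0.47743305,  0.25281072]), 'orientation': array([ 9.77210231e-01,  2.12273078e-01, -3.12698373e-05, -5.51971505e-04]), 'ft_force': array([-0.187002  , -0.44957443, -0.19203157]), 'wrist_torque': array([-0.02185147, -0.00699394, -0.04979089]), 'gripper_force': 0.0, 'opening': 1.0012538826813155}
top base 0.83 [341.0, 222.4] med [ 0.499 -0.105  0.052] lo [ 0.399 -0.207  0.035] hi [0.593 0.026 0.085]
top disc 0.93 [342.7, 222.3] med [ 0.493 -0.112  0.052] lo [ 0.399 -0.209  0.048] hi [ 0.593 -0.017  0.059]
top hub 0.91 [341.5, 225.6] med [ 0.494 -0.112  0.052] lo [ 0.398 -0.209  0.047] hi [ 0.594 -0.015  0.059]
top head 0.77 [339.1, 219.5] med [ 0.499 -0.105  0.05
[... 666 characters left out ...]
385 -0.214  0.041] hi [ 0.582 -0.08   0.081]
side post 0.59 [213.7, 244.9] med [0.39  0.332 0.03 ] lo [ 0.373  0.304 -0.002] hi [0.493 0.366 0.04 ]
side head 0.56 [365.4, 229.6] med [ 0.439 -0.144  0.05 ] lo [ 0.385 -0.213  0.003] hi [ 0.576 -0.075  0.076]
side red_tape 0.7 [447.9, 217.8] med [ 0.539 -0.463  0.037] lo [ 0.519 -0.505  0.002] hi [ 0.601 -0.422  0.05 ]
side paste_pot 0.59 [418.2, 197.1] med [ 0.639 -0.357  0.053] lo [ 0.625 -0.398 -0.   ] hi [ 0.694 -0.328  0.081]
side die_block 0.59 [433.8, 240.8] med [ 0.415 -0.384  0.018] lo [ 0.396 -0.418 -0.   ] hi [ 0.443 -0.357  0.028]
side spool 0.72 [215.8, 245.7] med [0.389 0.331 0.032] lo [ 0.374  0.304 -0.001] hi [0.435 0.366 0.041]
```

View pics/top0.png

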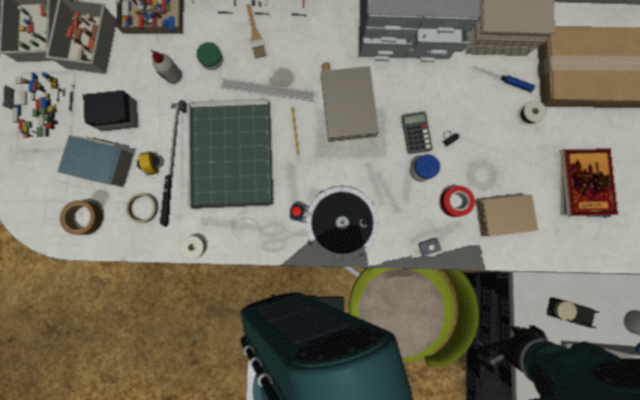

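View pics/side0.png

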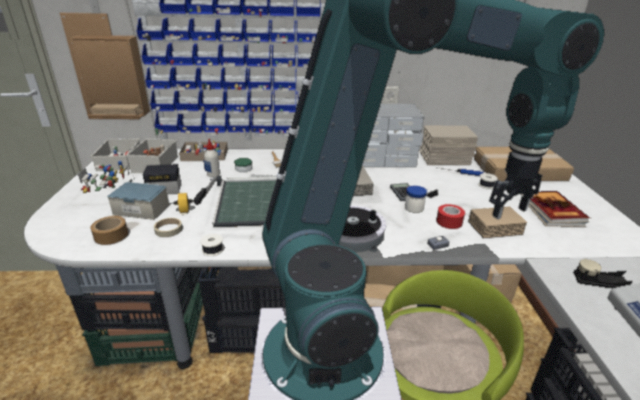

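The top view shows the disc centred near (342,222), the red plunger at (298,211) and the post probably near (361,223). The side view is partly blocked by the arm. Next I measure the axis, post and plunger from depth and colour.

Run:
```python
from h import *
im,d=bot.read_camera("top"); im=im.astype(int)
m=np.zeros(d.shape,bool); m[180:262,280:385]=1
w=world("top",d,m)
near=(np.hypot(w[:,0]-.495,w[:,1]+.112)<.125)
x=w[near&(w[:,2]>.07)]; print("high in disc",len(x),x.round(3)[:40])
red=m&(im[:,:,0]>130)&(im[:,:,1]<80); r=world("top",d,red); print("red",len(r),np.median(r,0),r[:,:2].min(0),r[:,:2].max(0),np.percentile(r[:,2],90))
t=w[near&(abs(w[:,2]-.052)<.006)]
c,rad=cv2.minEnclosingCircle(t[:,:2].astype(np.float32)); print("disc",c,rad)
b=im[205:240,325:380].astype(np.uint8)
cv2.imwrite("pics/crop.png",cv2.resize(im[180:262,280:385].astype(np.uint8)[:,:,::-1],None,fx=7,fy=7,interpolation=cv2.INTER_CUBIC))
for n in("post","hub","plunger_top"):
  for q in bot.trace("top",n)[:3]: print(n,q["p"],q["xy"],q["mask"].sum())
```

```text
high in disc 59 [[ 0.533  0.006  0.076]
 [ 0.53   0.006  0.077]
 [ 0.527  0.006  0.08 ]
 [ 0.527  0.003  0.079]
 [ 0.524  0.009  0.078]
 [ 0.524  0.006  0.079]
 [ 0.524  0.003  0.075]
 [ 0.521  0.009  0.079]
 [ 0.521  0.006  0.077]
 [ 0.521  0.003  0.076]
 [ 0.518  0.009  0.078]
 [ 0.518  0.006  0.08 ]
 [ 0.519  0.003  0.071]
 [ 0.515  0.009  0.077]
 [ 0.515  0.006  0.078]
 [ 0.512  0.012  0.076]
 [ 0.512  0.009  0.076]
 [ 0.512  0.006  0.074]
 [ 0.509  0.012  0.075]
 [ 0.509  0.009  0.076]
 [ 0.506  0.012  0.075]
 [ 0.505 -0.171  0.071]
 [ 0.504 -0.172  0.087]
 [ 0.504 -0.174  0.091]
 [ 0.504 -0.177  0.093]
 [ 0.504 -0.18   0.094]
 [ 0.501 -0.169  0.09 ]
 [ 0.501 -0.172  0.089]
 [ 0.501 -0.175  0.089]
 [ 0.501 -0.177  0.093]
 [ 0.501 -0.18   0.092]
 [ 0.501 -0.183  0.092]
 [ 0.499 -0.167  0.077]
 [ 0.498 -0.168  0.093]
 [ 0.498 -0.171  0.092]
 [ 0.498 -0.174  0.091]
 [ 0.498 -0.177  0.09 ]
 [ 0.498 -0.18   0.092]
 [ 0.499 -0.183  0.092]
 [ 0.496 -0.167  0.078]]
red 62 [0.52277239 0.02308019 0.08713172] [0.51105024 0.01156692] [0.53452302 0.03477552] 0.08920733400732854
disc (0.4944172203540802, -0.10420601814985275) 0.11670070141553879
post 0.94 [340.4, 221.8] 4229
post 0.56 [339.0, 220.0] 4596
post 0.21 [462.2, 198.8] 816
hub 0.9 [339.8, 223.8] 4147
plunger_top 0.57 [298.2, 208.7] 98
```

View pics/crop.png

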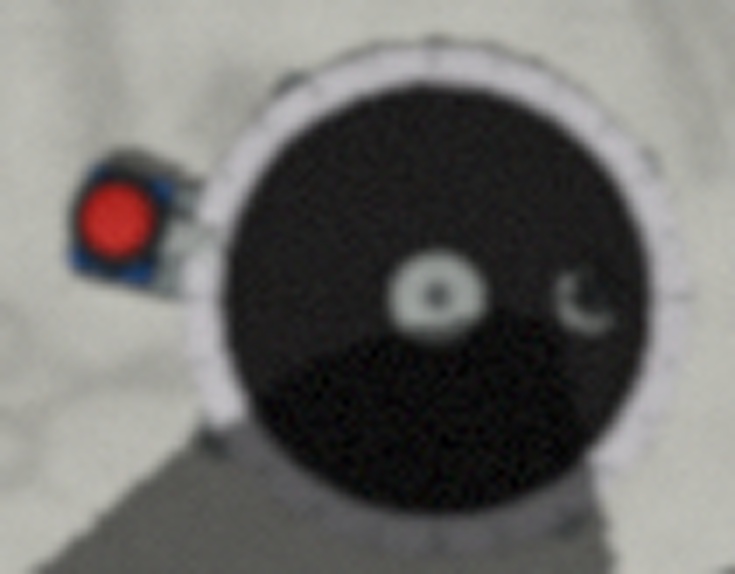

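The crop shows the axis near (342,222), the post with its steel foot at about (363,222) and the plunger at (297,211). Measured in the world frame:

| Item | Position | Check |
|---|---|---|
| Axis | about (0.4945, -0.111) | |
| Post | about (0.499, -0.176) | 65 mm from the axis, as given |
| Plunger | (0.523, 0.024) | 138 mm from the axis, as given |

I will push the post counter-clockwise with shut fingers.

```bash
cat >> h.py <<'E'
from scipy.spatial.transform import Rotation as R
A=np.array([.4945,-.111])
def rows(goals,s=None):
    """goals: (x,y,z,yaw_deg of tool x) -> printed row fractions"""
    s=s or bot.state(); M=R.from_quat(s["orientation"]).as_matrix(); yaw=np.degrees(np.arctan2(M[1,0],M[0,0]))
    print("t",round(s["time_s"],2),"p",s["eef_pos"].round(4),"yaw",yaw.round(1),"j6",s["joint_pos"][5].round(2),"F",s["ft_force"].round(2))
    for g in goals:
        t=M.T@(np.array(g[:3])-s["eef_pos"]); dy=-((g[3]-yaw+180)%360-180)/180
        print((t/.3).round(4),round(dy,4))
def crank(th,back=.021,z=.087):
    """tool pose pushing the post at disc-post angle th (deg), CCW"""
    a=np.radians(th); p=A+.065*np.array([np.cos(a),np.sin(a)])-back*np.array([-np.sin(a),np.cos(a)])
    return (*p,z,th+90)
E
python3 -c "
from h import *
print(crank(-86,.036,.15)); rows([crank(-86,.036,.15),crank(-86,.036,.087)])"
```

```text
(np.float64(0.4631218649840145), np.float64(-0.17835289632167708), 0.15, 4)
t 1.3 p [ 0.2178 -0.4777  0.2533] yaw 24.5 j6 1.42 F [-0.94  0.39 -0.53]
[ 1.158  -0.5687  0.3443] 0.1139
[ 1.158  -0.5687  0.5543] 0.1139
```

```bash
python3 -m handwheel '[[0.6,-0.3,0.15,0.114,1],[0.6,-0.3,0.15,0.114,1],[0.6,-0.3,0.15,0.114,1],[0.6,-0.3,0.15,0.114,1],[0.6,-0.3,0.15,0.114,1]]' 30; python3 -c "
from h import *
rows([crank(-86,.036,.15),crank(-86,.036,.087)])"
```

```text
time_s: 1.92
eef_pos: [0.3449, -0.3198, 0.2081]
orientation: [0.999, 0.036, -0.0, -0.0]
ft_force: [-0.2, 0.4, 0.3]
opening: -0.001
gripper_force: 0.0
t 1.93 p [ 0.3449 -0.3198  0.2081] yaw 4.1 j6 2.15 F [-0.22  0.42  0.3 ]
[ 0.4271 -0.4415  0.1939] 0.0008
[ 0.4271 -0.4414  0.4039] 0.0008
```

```bash
python3 -m handwheel '[[0.427,-0.441,0.194,0,1],[0.427,-0.441,0.194,0,1],[0.427,-0.441,0.194,0,1],[0.427,-0.441,0.194,0,1],[0.427,-0.441,0.3,0,1],[0.427,-0.441,0.4,0,1],[0.427,-0.441,0.4,0,1]]'
python3 - <<'E'
from h import *
im,d=bot.read_camera("wrist"); cv2.imwrite("pics/w1.png",im[:,:,::-1])
rows([crank(t) for t in(-86,-81,-76,-71,-66)])
print(bot.state()["ft_force"])
E
```

```text
time_s: 2.8
eef_pos: [0.4616, -0.181, 0.0874]
orientation: [0.999, 0.034, -0.001, -0.001]
ft_force: [-1.0, -0.2, -0.1]
opening: 0.003
gripper_force: 0.0
t 2.85 p [ 0.4623 -0.1812  0.0886] yaw 3.9 j6 2.54 F [ 0.41 -0.32 -0.09]
[ 0.0533 -0.0095  0.0052] -0.0005
[ 0.0724 -0.0042  0.0052] -0.0282
[ 0.092  -0.0006  0.0052] -0.056
[0.1118 0.0012 0.0052] -0.0838
[0.1316 0.0013 0.0051] -0.1116
[ 0.41034005 -0.31854498 -0.08906519]
```

View pics/w1.png

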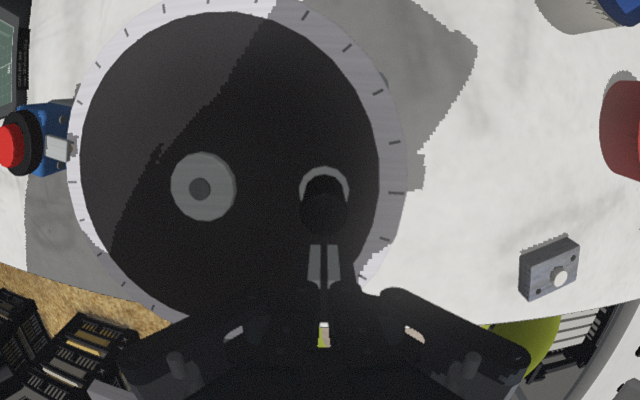

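The wrist view shows the shut fingers (325,265) right behind the post (325,200), clear of the hub. I start the slow push.

```bash
python3 -m handwheel '[[0.04,-0.008,0.005,0,1],[0.053,-0.009,0.005,0,1],[0.063,-0.007,0.005,-0.014,1],[0.072,-0.004,0.005,-0.028,1],[0.082,-0.002,0.005,-0.042,1],[0.092,-0.001,0.005,-0.056,1],[0.102,0,0.005,-0.07,1],[0.112,0.001,0.005,-0.084,1]]'
python3 - <<'E'
from h import *
rows([crank(t) for t in(-71,-65,-59,-53,-47)])
E
```

```text
time_s: 3.85
eef_pos: [0.497, -0.1782, 0.0873]
orientation: [0.986, 0.167, 0.0, 0.0]
ft_force: [-1.4, 0.7, 0.4]
opening: 0.001
gripper_force: 0.3
t 3.85 p [ 0.497  -0.1782  0.0873] yaw 19.2 j6 2.31 F [-1.39  0.69  0.35]
[-0.0049  0.0022  0.0011] 0.0012
[0.0181 0.0084 0.0012] -0.0321
[0.0417 0.0122 0.0012] -0.0654
[0.0655 0.0135 0.0012] -0.0988
[0.0893 0.0123 0.0012] -0.1321
```

```bash
cat >> h.py <<'E'
def step(th0,n=8,d=3):
    """print rows from commanded th0 plus state incl. push force along the tangent"""
    s=bot.state(); M=R.from_quat(s["orientation"]).as_matrix()
    rel=s["eef_pos"][:2]-A; a=np.degrees(np.arctan2(rel[1],rel[0])+np.arctan2(.021,.065))
    print("tool th",round(a,1),"r",np.hypot(*rel).round(4),"ideal",np.hypot(.021,.065).round(4),"F in tool",(M.T@s["ft_force"]).round(2))
    rows([crank(th0+d*k) for k in range(1,n+1)],s)
E
python3 -m handwheel '[[0.004,0.004,0.001,-0.015,1],[0.018,0.008,0.001,-0.032,1],[0.03,0.0105,0.001,-0.049,1],[0.042,0.012,0.001,-0.065,1],[0.054,0.013,0.001,-0.082,1],[0.0655,0.0135,0.001,-0.099,1],[0.0775,0.013,0.001,-0.1155,1],[0.089,0.012,0.001,-0.132,1]]'; python3 -c "
from h import *
step(-47)"
```

```text
time_s: 4.85
eef_pos: [0.5234, -0.1728, 0.087]
orientation: [0.93, 0.366, 0.0, 0.0]
ft_force: [-0.2, -0.9, -0.2]
opening: -0.003
gripper_force: 0.3
tool th -47.1 r 0.0682 ideal 0.0683 F in tool [-0.77  0.49  0.21]
t 4.85 p [ 0.5234 -0.1728  0.087 ] yaw 43.0 j6 1.92 F [-0.23 -0.88 -0.21]
[0.0116 0.0037 0.0001] -0.0167
[0.0232 0.0064 0.0001] -0.0334
[0.0349 0.0086 0.0001] -0.05
[0.0467 0.0101 0.0001] -0.0667
[0.0586 0.011  0.0001] -0.0834
[0.0705 0.0113 0.0001] -0.1
[0.0825 0.011  0.0001] -0.1167
[0.0943 0.01   0.0001] -0.1334
```

```bash
python3 -m handwheel '[[0.0116,0.0037,0,-0.0167,1],[0.0232,0.0064,0,-0.0333,1],[0.0349,0.0086,0,-0.05,1],[0.0467,0.0101,0,-0.0667,1],[0.0586,0.011,0,-0.0833,1],[0.0705,0.0113,0,-0.1,1],[0.0825,0.011,0,-0.1167,1],[0.0943,0.01,0,-0.1333,1]]'; python3 -c "
from h import *
step(-23,1)"
```

```text
time_s: 5.85
eef_pos: [0.5462, -0.1558, 0.0871]
orientation: [0.834, 0.552, 0.0, 0.0]
ft_force: [-0.3, -0.9, 0.5]
opening: -0.0
gripper_force: 0.3
tool th -23.0 r 0.0684 ideal 0.0683 F in tool [-0.9   0.07 -0.49]
t 5.85 p [ 0.5462 -0.1558  0.0871] yaw 67.0 j6 1.55 F [-0.29 -0.86  0.49]
[0.0114 0.0032 0.0003] -0.0168
```

```bash
python3 -m handwheel '[[0.0116,0.0037,0,-0.0167,1],[0.0232,0.0064,0,-0.0333,1],[0.0349,0.0086,0,-0.05,1],[0.0467,0.0101,0,-0.0667,1],[0.0586,0.011,0,-0.0833,1],[0.0705,0.0113,0,-0.1,1],[0.0825,0.011,0,-0.1167,1],[0.0943,0.01,0,-0.1333,1]]'; python3 -c "
from h import *
step(1,1)"
```

```text
time_s: 6.85
eef_pos: [0.56, -0.1309, 0.0871]
orientation: [0.701, 0.713, 0.0, 0.0]
ft_force: [-0.7, -1.4, 0.5]
opening: 0.002
gripper_force: 0.3
tool th 1.0 r 0.0685 ideal 0.0683 F in tool [-1.37 -0.69 -0.52]
t 6.85 p [ 0.56   -0.1309  0.0871] yaw 91.0 j6 1.18 F [-0.67 -1.38  0.52]
[0.0115 0.0028 0.0002] -0.0168
```

```bash
python3 -m handwheel '[[0.0116,0.0037,0,-0.0167,1],[0.0232,0.0064,0,-0.0333,1],[0.0349,0.0086,0,-0.05,1],[0.0467,0.0101,0,-0.0667,1],[0.0586,0.011,0,-0.0833,1],[0.0705,0.0113,0,-0.1,1],[0.0825,0.011,0,-0.1167,1],[0.0943,0.01,0,-0.1333,1]]'; python3 -c "
from h import *
step(25,1)"
```

```text
time_s: 7.85
eef_pos: [0.5626, -0.1025, 0.0871]
orientation: [0.538, 0.843, 0.0, 0.001]
ft_force: [0.4, -0.2, -0.6]
opening: -0.002
gripper_force: 0.3
tool th 25.0 r 0.0686 ideal 0.0683 F in tool [-0.39  0.29  0.57]
t 7.85 p [ 0.5626 -0.1025  0.0871] yaw 115.0 j6 0.81 F [ 0.43 -0.24 -0.56]
[0.0118 0.0023 0.0004] -0.0168
```

```bash
python3 -m handwheel '[[0.0116,0.0037,0,-0.0167,1],[0.0232,0.0064,0,-0.0333,1],[0.0349,0.0086,0,-0.05,1],[0.0467,0.0101,0,-0.0667,1],[0.0586,0.011,0,-0.0833,1],[0.0705,0.0113,0,-0.1,1],[0.0825,0.011,0,-0.1167,1],[0.0943,0.01,0,-0.1333,1]]'; python3 -c "
from h import *
step(49,1)"
```

```text
time_s: 8.85
eef_pos: [0.5535, -0.0756, 0.0871]
orientation: [0.35, 0.937, 0.0, 0.001]
ft_force: [-0.1, -1.2, 0.1]
opening: -0.001
gripper_force: 0.3
tool th 48.9 r 0.0688 ideal 0.0683 F in tool [-0.69 -0.96 -0.15]
t 8.85 p [ 0.5535 -0.0756  0.0871] yaw 139.0 j6 0.43 F [-0.11 -1.18  0.15]
[0.0123 0.002  0.0004] -0.0168
```

```bash
python3 -m handwheel '[[0.0116,0.0037,0,-0.0167,1],[0.0232,0.0064,0,-0.0333,1],[0.0349,0.0086,0,-0.05,1],[0.0467,0.0101,0,-0.0667,1],[0.0586,0.011,0,-0.0833,1],[0.0705,0.0113,0,-0.1,1],[0.0825,0.011,0,-0.1167,1],[0.0943,0.01,0,-0.1333,1]]'; python3 -c "
from h import *
step(73,1)"
```

```text
time_s: 9.85
eef_pos: [0.5342, -0.0547, 0.0872]
orientation: [0.148, 0.989, -0.0, 0.001]
ft_force: [0.5, 0.4, 0.8]
opening: -0.001
gripper_force: 0.3
tool th 72.7 r 0.0689 ideal 0.0683 F in tool [-0.37  0.57 -0.84]
t 9.85 p [ 0.5342 -0.0547  0.0872] yaw 163.0 j6 0.04 F [0.52 0.44 0.84]
[0.0131 0.002  0.0005] -0.0169
```

```bash
python3 -m handwheel '[[0.0116,0.0037,0,-0.0167,1],[0.0232,0.0064,0,-0.0333,1],[0.0349,0.0086,0,-0.05,1],[0.0467,0.0101,0,-0.0667,1],[0.0586,0.011,0,-0.0833,1],[0.0705,0.0113,0,-0.1,1],[0.0825,0.011,0,-0.1167,1],[0.0943,0.01,0,-0.1333,1]]'; python3 -c "
from h import *
step(97,1)"
```

```text
time_s: 10.85
eef_pos: [0.5092, -0.0435, 0.0873]
orientation: [-0.061, 0.998, -0.0, 0.002]
ft_force: [6.7, 1.0, -4.8]
opening: 0.001
gripper_force: 3.5
tool th 95.6 r 0.069 ideal 0.0683 F in tool [-6.73  0.2   4.78]
t 10.85 p [ 0.5092 -0.0435  0.0873] yaw -173.0 j6 -0.37 F [ 6.67  1.02 -4.75]
[0.0175 0.0028 0.0009] -0.0169
```

The disc is turning heavily now: 6.7 N against 0.5 N when free. I advance in smaller steps.

```bash
python3 -m handwheel '[[0.0058,0.002,0,-0.0083,1],[0.0116,0.0037,0,-0.0167,1],[0.0174,0.0051,0,-0.025,1],[0.0232,0.0064,0,-0.0333,1]]'; python3 -c "
from h import *
step(103,1)"
```

```text
time_s: 11.35
eef_pos: [0.502, -0.0424, 0.0873]
orientation: [-0.112, 0.994, -0.0, 0.002]
ft_force: [5.9, 1.9, -3.5]
opening: -0.0
gripper_force: 3.3
tool th 101.7 r 0.069 ideal 0.0683 F in tool [-6.14  0.57  3.48]
t 11.35 p [ 0.502  -0.0424  0.0873] yaw -167.1 j6 -0.47 F [ 5.87  1.92 -3.46]
[0.0171 0.0027 0.0009] -0.0171
```

Force is on a plateau. The zone's onset lies between 73° and about 86°, so its middle is between 95° and 108°. The post at about 102° is central. I back off and rise.

```bash
python3 -m handwheel '[[0,0,0,0,1],[-0.02,0,0,0,1],[-0.05,0,0,0,1],[-0.05,0,0,0,1],[-0.05,0,-0.1,0,1],[-0.05,0,-0.25,0,1],[-0.05,0,-0.25,0,1],[-0.05,0,-0.25,0,1]]'
python3 - <<'E'
from h import *
s=bot.state(); M=R.from_quat(s["orientation"]).as_matrix()
im,d=bot.read_camera("wrist"); cv2.imwrite("pics/w2.png",im[:,:,::-1])
c=bot.calibration("wrist"); T=np.array(c["tool_from_camera"])
for r in bot.trace("wrist","plunger_top")[:1]:
    red=(im[:,:,0]>110)&(im[:,:,1].astype(int)<70)&r["mask"]
    if red.sum()<30: red=r["mask"]
    v,u=np.nonzero(red&(d>0)); z=d[v,u]; x=u-c["cx"]; y=v-c["cy"]
    rr=np.hypot(x,y)/c["fx"]; k=np.tan(rr)/np.maximum(rr,1e-6)/c["fx"]
    p=np.c_[x*k*z,-y*k*z,-z,np.ones(len(z))]@T.T
    w=p[:,:3]@M.T+s["eef_pos"]
    top=w[w[:,2]>np.percentile(w[:,2],90)-.004]
    print(r["p"],r["xy"],len(w),np.median(w,0),top.min(0),top.max(0),(top.min(0)+top.max(0))/2)
rows([(.523,.024,.15,-167)],s)
E
```

```text
time_s: 12.35
eef_pos: [0.5146, -0.0392, 0.1609]
orientation: [-0.112, 0.994, 0.0, -0.0]
ft_force: [0.2, -1.6, -1.2]
opening: -0.001
gripper_force: 0.0
0.65 [407.0, 247.1] 759 [0.51988643 0.02109045 0.08831589] [0.50830773 0.00985183 0.08634385] [0.53395696 0.0352769  0.09058953] [0.52113234 0.02256436 0.08846669]
t 12.35 p [ 0.5146 -0.0392  0.1609] yaw -167.2 j6 -0.46 F [ 0.18 -1.55 -1.19]
[-0.0742  0.199   0.0364] -0.001
```

View pics/w2.png

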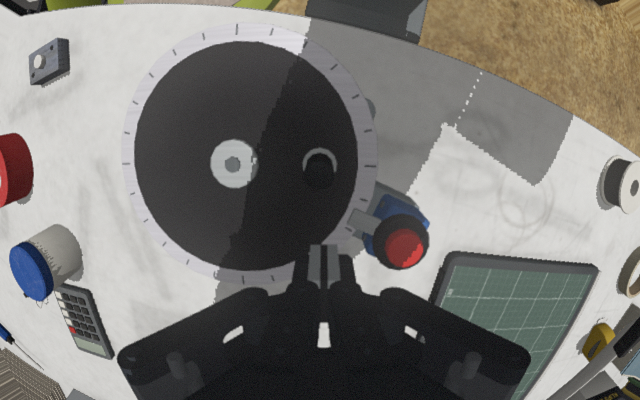

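The wrist view shows the disc with its post at (319,165) and the plunger at (403,248). The plunger top measures (0.522, 0.023, 0.088). I go above it.

```bash
python3 -m handwheel '[[-0.072,0.196,0.02,0,1],[-0.072,0.196,0.02,0,1],[-0.072,0.196,0.08,0,1],[-0.072,0.196,0.13,0,1],[-0.072,0.196,0.15,0,1],[-0.072,0.196,0.15,0,1]]'; python3 -c "
from h import *
rows([(.522,.023,.110,-167),(.522,.023,.102,-167)])"
```

```text
time_s: 13.2
eef_pos: [0.5226, 0.0226, 0.1161]
orientation: [-0.112, 0.994, 0.0, -0.0]
ft_force: [0.1, -0.4, 0.2]
opening: 0.003
gripper_force: 0.0
t 13.2 p [0.5226 0.0226 0.1161] yaw -167.2 j6 -0.34 F [ 0.1  -0.35  0.18]
[0.0015 0.0016 0.0205] -0.0011
[0.0015 0.0016 0.0471] -0.0011
```

```bash
python3 -m handwheel '[[0,0,0.015,0,1],[0,0,0.02,0,1],[0,0,0.028,0,1],[0,0,0.035,0,1],[0,0,0.042,0,1],[0,0,0.042,0,1],[0,0,0.042,0,1]]'
```

```text
time_s: 14.08
eef_pos: [0.523, 0.0229, 0.104]
orientation: [-0.112, 0.994, -0.0, 0.0]
ft_force: [-1.1, -0.8, 4.8]
opening: -0.001
gripper_force: 2.7
```

```bash
python3 -m handwheel '[[0,0,0.004,0,1],[0,0,0.008,0,1],[0,0,0.012,0,1],[0,0,0.012,0,1],[0,0,0.012,0,1]]'
```

```text
time_s: 14.7
eef_pos: [0.5232, 0.0229, 0.1032]
orientation: [-0.112, 0.994, -0.001, 0.002]
ft_force: [-15.9, 0.6, 53.9]
opening: -0.0
gripper_force: 26.8
```

The force jumped to 54 N with almost no further travel, so the plunger is at its stop and fully down. I release it.

```bash
python3 -m handwheel '[[0,0,-0.012,0,1],[0,0,-0.03,0,1],[0,0,-0.06,0,1],[0,0,-0.2,0,1],[0,0,-0.3,0,1],[0,0,-0.3,0,1],[0,0,-0.3,0,1]]'
python3 - <<'E'
from h import *
im,d=bot.read_camera("wrist"); cv2.imwrite("pics/w3.png",im[:,:,::-1]); print(bot.state()["eef_pos"],bot.state()["ft_force"])
im,d=bot.read_camera("top"); w=world("top",d,np.ones(d.shape,bool)); q=w[(np.hypot(*(w[:,:2]-A).T)<.085)&(w[:,2]>.086)&(w[:,2]<.097)]; m=q.mean(0) if len(q) else None; print(len(q),m,np.degrees(np.arctan2(m[1]-A[1],m[0]-A[0])) if len(q) else "")
E
```

```text
time_s: 15.58
eef_pos: [0.5226, 0.023, 0.1897]
orientation: [-0.112, 0.994, 0.0, -0.0]
ft_force: [0.1, -0.0, 0.2]
opening: -0.0
gripper_force: 0.0
[0.52240313 0.02299207 0.18938237] [-0.13178527 -0.06081372 -1.0434246 ]
35 [ 0.48350701 -0.04784853  0.0911206 ] 99.87472413936214
```

View pics/w3.png

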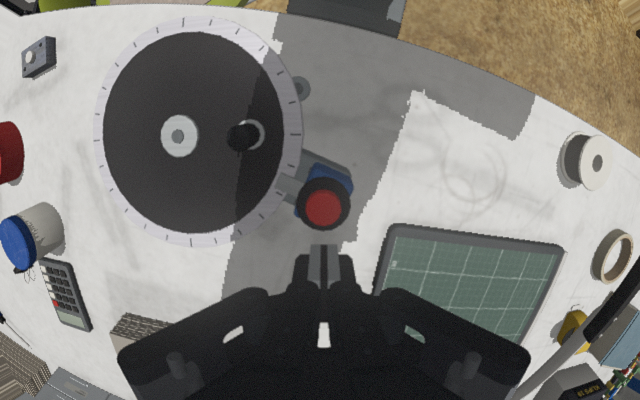

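The plunger at (325,205) is up, and the post at (243,135) still stands at about 100°. The gripper touches nothing.

```bash
python3 -c "
from bench import bot
print(bot.close_job())"
```

```text
the job is handed in; nothing more can be done
None
```

I handed the job in at about 16 s: the disc stands in its heavy zone with the post at about 100°, and the plunger was pressed to its stop there and has come up again. The hand-in returned no verdict.

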